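Scan the eared figure's medallion

ROBOT

A 7-joint arm with a two-finger parallel gripper is mounted at the origin on the work surface. World frame = base frame: x ahead of the robot, y to its left, z up, the work surface at z = 0. Lengths are in m, angles in degrees, forces in N, time in s.
With the tool pointing down it reaches from about 0.4 to 0.925 m from the base axis. Payload 5.6 kg.
Tool frame: the origin (TCP) lies on the mounting face of the last link; the fingertips stand 173 mm ahead of it and the grasp point (between the pads) lies 155 mm ahead of it; z points along the fingers, y is the line along which they close (so a half turn about z gives the same grasp; the last joint's range is limited). The gripper opens to 85 mm and grips with 20 to 120 N. Pads are 22 mm wide; open, the fingers measure 114 mm over their backs; the gripper's body (76 mm by 85 mm) begins 54 mm behind the grasp point. The pads swing forward as they close: fully open they stand 13 mm farther back than shut.
Start: joints at [-66.635, 26.786, -0.665, 91.828, 0.344, 61.387, -3.226], TCP at [0.283, 0.585, 0.405] pointing down, gripper open.
Joint ranges: [-144.91, 144.91], [-17.63, 115.5], [-89.93, 88.59], [15.96, 139.68], [-74.01, 254.01], [8.47, 105.57], [-167.45, 167.45]. Speed limits (degrees/s): [147.25, 147.25, 180, 180, 180, 180, 180].

INTERFACE

Orientations are given as a 3x3 rotation matrix whose columns are the frame's x, y, z axes.
In Python, from workcell import monitor, snapshot, ticket gives the robot as it stands.
- The arm moves only by the tool apply_moves, never from a script. Its argument "commands" is a list of rows, each a list of 7 numbers: the opening, from 0 (shut) to 1 (fully open), then the shift along the tool's x, y, z each as a share of 0.1 m, from -1 to 1, then the turn, a rotation vector about the tool's x, y, z each as a share of 45 degrees, from -1 to 1. A call has 1 to 5 rows; each row is the pose to reach, as a shift and turn from the pose commanded when the call began, along the tool's axes at that moment; what a row does not reach only later rows make up. A row lasts 1/12 s, in which the tool goes at most 41.7 mm and 7.16 degrees, less where a joint would pass 70% of its speed; a pose out of reach is approached as far as the arm can. A call with a number of a shift or a turn outside -1 to 1 is refused whole. A call with a gripper value outside its range is refused whole. The fingers move at their own pace and stop on an object; the grip force is fixed at half the most. Time passes only in rows, so rows that repeat a pose let the fingers close. It gives the time, the measured TCP pose, the force, the opening and the grip force at its end, in the units of the state.
- monitor.get_state(): the state, without advancing time (a new reading comes with each control period).
- snapshot(name): name is "side" or "top" or "wrist"; returns a dict with "image" (480x640x3 uint8, blue, green, red), "fx", "fy", "cx", "cy" (pixels), "extrinsics" (4x4, takes a point from camera to world coordinates); the wrist camera has in their place "mount" (4x4, takes a point from camera to tool coordinates, whose origin is the TCP and whose axes are the flange's). Camera axes: x right, y down, z forward; pixel columns grow to the right and rows downward; lengths in m; the calibration is good to about 2 mm. A picture is of the moment at which its call begins: read the wrist's pose just before it. There is no depth.
- ticket.finish_job(): hands the job in; it is judged then, once.
The state is a dict: "time_s": time; "joint_pos": joint angles; "qd": joint speeds; "effort": joint torques, N m; "ee_pos": TCP position; "tool_rot": TCP orientation; "wrist_force": force on the tool from outside, world axes, zero at the start; "torque": the same for the moment, N m; "width": finger opening in m; "finger_force": force on a finger pad.
Only numpy, scipy, OpenCV 4.12 (cv2) and the standard library are available. Lean on these libraries where they do the work, as an engineer would, in place of code of your own. Each camera call takes 0.05 s, during which the arm holds its last target. There are 200 camera calls.

TASK

Take the hand scanner out of its cradle and point its window squarely at the centre of the round medallion on the chest of the figure with the pointed ears, with the window about 5 cm from the medallion, and hold it still there for three seconds. Then lay the scanner back in its cradle, resting upright in both saddles, without dropping it. Do not touch either figure or its stand, and leave the glue bottle, pen mug and wire coil where they are.

Things in the scene. Friction and masses are not known exactly. Their poses are not given: they have to be found in the camera images.
- scanner: hand scanner, 160 mm long, 240 g: black handle (x -75 to +55 mm, 30 wide, 32 high) and white head (x +55 to +80, 46 wide, z -4 to +36) whose end face is the dark window. Origin: underside of the handle near the centre of mass; mid-height at z +16. x points out of the window, z up. Grip across the 30 mm within 12 mm of the origin. Starts lying along the cradle, origin 35 mm up
- scanner_window (a point): centre of the scanner's window, at (80, 0, 16) mm in the scanner's frame; axes as the scanner's
- scanner_aim (a point): the point 50 mm straight ahead of the scanner's window, at (130, 0, 16) mm in the scanner's frame: ideally it lies on the medallion's centre; axes as the scanner's
- cradle: fixed cradle: aluminium plate 130 x 80 x 8 mm with two black U-shaped saddles at x = -36 and +36 mm, each 12 mm thick along x, 60 mm wide. Saddle floors are 35 mm above the table; prongs rise to 51 mm and leave a 40 mm wide slot (y -20 to +20 mm), open at the top. Origin at the centre of its underside on the table, x along the slot, z up
- eared_medallion (a point): centre of the front face of the medallion (round plate, 32 mm across, 10 mm proud of the chest) on the figure with two pointed ears. x points level into the chest (the scanner's x goes along it, window on the -x side), z up. Its height above the table varies, 100 to 140 mm
- round_medallion (a point): the same point on the other figure, which has a plain ball head without ears; not to be scanned
- eared_stand: stand of the eared figure, fixed: wooden base 90 x 70 x 12 mm, post 22 mm across; origin at the centre of its underside, z up, the figure faces -x. The grey figure on it is 92 mm wide over its arms, 65 mm deep, feet 60 to 100 mm above the table, head top 120 and ear tips 152 mm above its feet; medallion face 32.5 mm in front of the post's axis, centre 40 mm above the feet
- round_stand: the stand of the ball-headed figure, same make and axes as the other; that figure is 136 mm tall above its feet, ball head 76 mm across
- glue: bystander: white glue bottle with a red cap, 60 mm across, 150 mm tall; origin at the centre of its underside
- pen_mug: bystander: blue mug, 84 mm across, 95 mm tall, with pens standing to 185 mm; origin at the centre of its underside
- wire_coil: bystander: coil of steel wire lying flat, 100 mm across, 22 mm high; origin at the centre of its underside
Things that resemble listed ones, but are neither listed nor needed, are in the scene too. What is shaped like the eared_stand but purple is not meant. What is shaped like the cradle but orange is not meant.

How it is judged:
By the outcome, as a careful person would: the job done as asked, in the order asked, and still so for the second after the job is handed in, with the robot touching nothing.
It also fails if it takes over 61 s, if anything falls off the work surface, if the arm or the gripper's body presses on something with over 40 N, if the wrist force passes 120 N, or if a joint passes its speed limit or range.

## Working session

There is one attempt and no reset: what is moved stays moved. The work goes in short steps, Python scripts to look and compute and a tool call to move; the robot and the scene stay as the last step left them, time stands still between calls to the robot, and variables do not carry over. Pictures are saved under pics/ and viewed, at most 13 in all, crops included, and the job is handed in when it is done.

Besides the shell and the picture viewer there is one more tool, called as name(argument=value, ...), one argument or row to a line, values as JSON. apply_moves: Moves the arm, as the interface text tells. Shift numbers are shares of 0.1 m and turn numbers shares of 45 degrees, none past 1 either way. Its arguments: {"type":"object","properties":{"commands":{"type":"array","items":{"type":"array","items":{"type":"number","minimum":-1,"maximum":1}}}},"required":["commands"]}

```bash
mkdir -p pics; ls
python3 - <<'E'
from workcell import monitor, snapshot
import cv2, pickle
s=monitor.get_state(); print(s)
d={}
for n in("side","top","wrist"):
    d[n]=snapshot(n); cv2.imwrite(f"pics/{n}0.png",d[n]["image"])
    print(n,{k:v for k,v in d[n].items() if k!="image"})
pickle.dump((s,d),open("s0.pkl","wb"))
E
```

```text
pics
{'time_s': 0.0, 'joint_pos': array([-66.63378495,  26.83574364,  -0.66415985,  91.88314084,
         0.34145248,  61.38587416,  -3.22698718]), 'qd': array([-0.04519823, -0.00062996,  0.04935748, -0.02336416,  0.04049072,
       -0.04420525, -0.17234719]), 'effort': array([ 2.62180638e-04, -5.32383549e+01,  2.15305109e-02, -2.51305515e+01,
        1.13736742e-02,  7.96943583e-03,  2.69829940e-06]), 'ee_pos': array([0.28313476, 0.58480071, 0.4037249 ]), 'tool_rot': array([[-9.00041357e-01,  4.35803938e-01, -6.95499545e-04],
       [ 4.35804483e-01,  9.00039843e-01, -1.65351240e-03],
       [-9.46299136e-05, -1.79133136e-03, -9.99998391e-01]]), 'wrist_force': array([ 0.44877643,  0.4149356 , -0.67519868]), 'torque': array([ 0.00494653, -0.0237491 ,  0.05405969]), 'finger_force': 0.0, 'width': 0.08544168621460187}
side {'fx': 472.3604674035738, 'fy': 472.3604674035738, 'cx': 314.44138083695015, 'cy': 234.01320091356618, 'extrinsics': array([[ 0.94932738, -0.19706797,  0.24483002,  0.27571767],
       [-0.31350504, -0.53878624,  0.78193604, -0.86211415],
       [-0.0221835 , -0.81906
[... 221 characters left out ...]
y([[ 0.0265205 , -0.9983204 ,  0.05150762,  0.49729872],
       [-0.99964699, -0.02640282,  0.00296396,  0.03889446],
       [-0.00159903, -0.05156804, -0.9986682 ,  1.00999162],
       [ 0.        ,  0.        ,  0.        ,  1.        ]])}
wrist {'fx': 425.8933717188973, 'fy': 425.8933717188973, 'cx': 325.09364191746914, 'cy': 246.3545968917058, 'mount': array([[-5.53233969e-05, -9.61853071e-01, -2.73566567e-01,
         6.95358732e-02],
       [ 9.99999952e-01,  3.05902579e-05, -3.09784667e-04,
         3.16755387e-04],
       [ 3.06335805e-04, -2.73566570e-01,  9.61853023e-01,
         3.05555248e-02],
       [ 0.00000000e+00,  0.00000000e+00,  0.00000000e+00,
         1.00000000e+00]])}
```

View pics/top0.png

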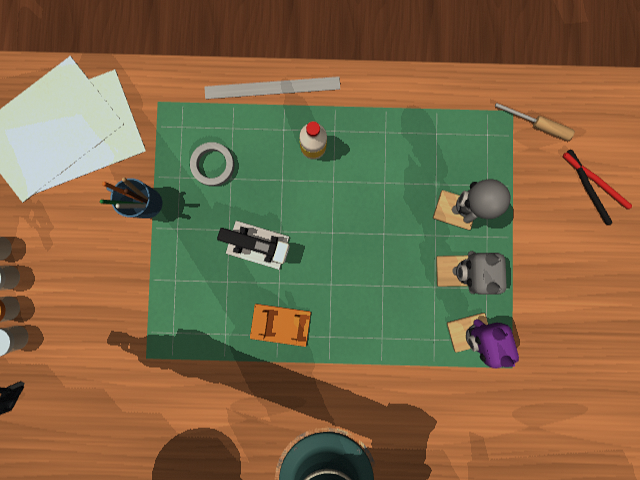

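View pics/side0.png

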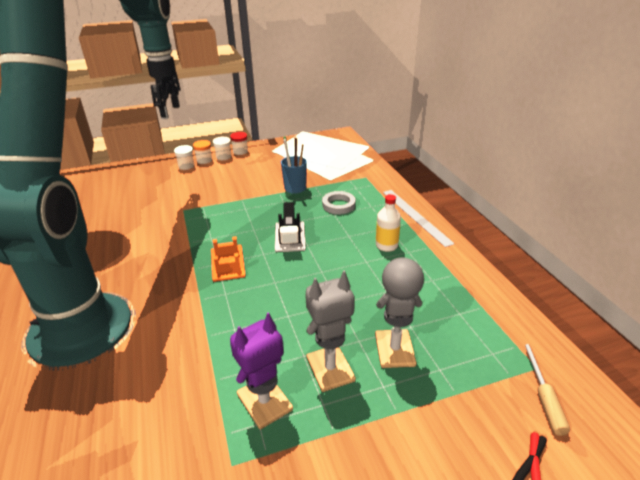

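```bash
cat > h.py <<'E'
import numpy as np, cv2, pickle
from scipy.spatial.transform import Rotation as R
def campose(s,d):
    if "extrinsics" in d: return d["extrinsics"]
    T=np.eye(4); T[:3,:3]=s["tool_rot"]; T[:3,3]=s["ee_pos"]; return T@d["mount"]
def ray(T,d,uv):
    u,v=uv; r=T[:3,:3]@np.array([(u-d["cx"])/d["fx"],(v-d["cy"])/d["fy"],1]); return T[:3,3],r/np.linalg.norm(r)
def onz(T,d,uv,z):
    o,r=ray(T,d,uv); return o+r*(z-o[2])/r[2]
def proj(T,d,P):
    p=np.linalg.inv(T)@np.append(P,1); return np.array([d["fx"]*p[0]/p[2]+d["cx"],d["fy"]*p[1]/p[2]+d["cy"]])
def tri(rays):
    A=np.zeros((3,3));b=np.zeros(3)
    for o,r in rays:
        M=np.eye(3)-np.outer(r,r);A+=M;b+=M@o
    X=np.linalg.solve(A,b); return X,[np.linalg.norm((np.eye(3)-np.outer(r,r))@(X-o)) for o,r in rays]
def plan(pos,rot,tp,tr,n):
    "print n chained calls (shift/0.1, turn/45deg) from pos,rot to tp,tr"
    rv=R.from_matrix(rot.T@tr).as_rotvec(); p=pos
    for i in range(n):
        Ri=rot@R.from_rotvec(rv*i/n).as_matrix()
        print(np.round(Ri.T@(tp-pos)/n/.1,3),np.round(np.degrees(rv)/n/45,3))
def blobs(mask,amin=80):
    c,_=cv2.findContours(mask.astype(np.uint8),cv2.RETR_EXTERNAL,cv2.CHAIN_APPROX_NONE)
    return sorted([k for k in c if cv2.contourArea(k)>amin],key=cv2.contourArea,reverse=True)
def shot(n,name):
    from workcell import monitor,snapshot
    s=monitor.get_state(); d=snapshot(n); cv2.imwrite(f"pics/{name}.png",d["image"]); pickle.dump((s,d),open(name+".pkl","wb")); return s,d,campose(s,d)
E
python3 - <<'E'
from h import *
s,D=pickle.load(open("s0.pkl","rb")); d=D["top"]; T=d["extrinsics"]
hsv=cv2.cvtColor(d["image"],cv2.COLOR_BGR2HSV); H,S,V=cv2.split(hsv)
roi=np.zeros(H.shape,bool); roi[105:360,155:510]=1
def rep(n,m,z):
    for c in blobs(m&roi):
        r=cv2.minAreaRect(c); B=cv2.boxPoints(r)
        P=np.array([onz(T,d,p,z)[:2] for p in B]); e=np.linalg.norm(np.roll(P,-1,0)-P,axis=1)
        a=P[1]-P[0] if e[0]>e[1] else P[2]-P[1]
        print(n,"px",np.round(r[0]),"c",P.mean(0).round(4),"e",e[:2].round(3),"ang",np.degrees(np.arctan2(a[1],a[0])).round(1)%180, cv2.contourArea(c))
rep("wood",(H>8)&(H<28)&(S>60)&(V>120)&(S<190),.012)
rep("white",(S<40)&(V>165),.008)
rep("black",(V<45),.067)
# medallion height etc not here
for n,uv in (("scan",(258,245)),("estand",(455,271)),("coil",(212,163)),("glue",(313,128)),("mug",(133,198))): print(n,onz(T,d,uv,.04).round(3))
E
```

```text
wood px [456. 210.] c [ 0.6209 -0.2814] e [0.069 0.089] ang 72.9 642.5
wood px [452. 271.] c [ 0.4804 -0.2749] e [0.07  0.069] ang 93.4 596.0
wood px [470. 332.] c [ 0.3418 -0.3158] e [0.089 0.069] ang 106.8 551.0
wood px [402. 108.] c [ 0.8566 -0.1528] e [0.445 0.012] ang 91.5 406.5
white px [210. 163.] c [0.7153 0.2885] e [0.096 0.094] ang 91.5 1287.0
white px [253. 256.] c [0.5007 0.1817] e [0.023 0.128] ang 74.9 284.0
white px [280. 252.] c [0.5127 0.1207] e [0.047 0.023] ang 165.1 179.0
white px [260. 233.] c [0.5556 0.1671] e [0.02  0.128] ang 74.8 171.5
black px [246. 241.] c [0.5328 0.1891] e [0.055 0.129] ang 75.1 843.0
black px [158. 201.] c [0.6157 0.384 ] e [0.048 0.015] ang 2.6 107.5
scan [0.526 0.167 0.04 ]
estand [ 0.48  -0.272  0.04 ]
coil [0.708 0.277 0.04 ]
glue [0.794 0.052 0.04 ]
mug [0.624 0.451 0.04 ]
```

```bash
cat >> h.py <<'E'
def toolrot(yaw,tilt):
    "tool x level heading yaw (deg), z down; then tilt about tool y so that z leans towards -x heading"
    c,s_=np.cos(np.radians(yaw)),np.sin(np.radians(yaw))
    B=np.array([[c,s_,0],[s_,-c,0],[0,0,-1.]])
    return B@R.from_euler('y',-tilt,degrees=True).as_matrix()
E
python3 - <<'E'
from h import *
s,D=pickle.load(open("s0.pkl","rb"))
print(toolrot(75,35))
plan(s["ee_pos"],s["tool_rot"],np.array([.535,.2,.38]),toolrot(75,0),5)
E
```

```text
[[ 0.21201215  0.96592583 -0.14845251]
 [ 0.79124012 -0.25881905 -0.55403229]
 [-0.57357644  0.         -0.81915204]]
[-0.789 -0.473  0.048] [-0.     0.     0.352]
[-0.888 -0.24   0.048] [-0.     0.     0.352]
[-0.92   0.011  0.048] [-0.     0.     0.352]
[-0.882  0.262  0.048] [-0.     0.     0.352]
[-0.777  0.493  0.047] [-0.     0.     0.352]
```

apply_moves(
  commands=[
    [1, -0.79, -0.47, 0.05, 0, 0, 0.35],
    [1, -0.79, -0.47, 0.05, 0, 0, 0.35],
    [1, -0.79, -0.47, 0.05, 0, 0, 0.35],
    [1, -0.79, -0.47, 0.05, 0, 0, 0.35],
  ],
)

```text
time_s: 0.48
ee_pos: [0.3371, 0.5048, 0.3995]
tool_rot: [[-0.743, 0.669, 0.001], [0.669, 0.743, -0.002], [-0.003, -0.001, -1.0]]
wrist_force: [-0.2, 0.4, -0.1]
width: 0.0857
finger_force: 0.0
```

apply_moves(
  commands=[
    [1, -0.89, -0.24, 0.05, 0, 0, 0.35],
    [1, -0.89, -0.24, 0.05, 0, 0, 0.35],
    [1, -0.89, -0.24, 0.05, 0, 0, 0.35],
    [1, -0.89, -0.24, 0.05, 0, 0, 0.35],
  ],
)

```text
time_s: 0.82
ee_pos: [0.3867, 0.4286, 0.3946]
tool_rot: [[-0.535, 0.845, 0.001], [0.845, 0.535, -0.001], [-0.002, -0.0, -1.0]]
wrist_force: [0.3, -0.2, -0.7]
width: 0.0855
finger_force: 0.0
```

apply_moves(
  commands=[
    [1, -0.92, 0.01, 0.05, 0, 0, 0.35],
    [1, -0.92, 0.01, 0.05, 0, 0, 0.35],
    [1, -0.92, 0.01, 0.05, 0, 0, 0.35],
    [1, -0.92, 0.01, 0.05, 0, 0, 0.35],
  ],
)

```text
time_s: 1.15
ee_pos: [0.4365, 0.3526, 0.3896]
tool_rot: [[-0.288, 0.958, 0.001], [0.958, 0.288, -0.001], [-0.001, 0.0, -1.0]]
wrist_force: [-0.2, 0.3, -0.5]
width: 0.0855
finger_force: 0.0
```

apply_moves(
  commands=[
    [1, -0.88, 0.26, 0.05, 0, 0, 0.35],
    [1, -0.88, 0.26, 0.05, 0, 0, 0.35],
    [1, -0.88, 0.26, 0.05, 0, 0, 0.35],
    [1, -0.88, 0.26, 0.05, 0, 0, 0.35],
  ],
)

```text
time_s: 1.48
ee_pos: [0.4866, 0.2767, 0.3847]
tool_rot: [[-0.018, 1.0, 0.001], [1.0, 0.018, -0.001], [-0.001, 0.001, -1.0]]
wrist_force: [-0.3, 1.1, 0.7]
width: 0.0853
finger_force: 0.0
```

apply_moves(
  commands=[
    [1, -0.78, 0.49, 0.05, 0, 0, 0.36],
    [1, -0.78, 0.49, 0.05, 0, 0, 0.36],
    [1, -0.78, 0.49, 0.05, 0, 0, 0.36],
    [1, -0.78, 0.49, 0.05, 0, 0, 0.36],
    [1, -0.78, 0.49, 0.05, 0, 0, 0.36],
  ],
)

```text
time_s: 1.9
ee_pos: [0.5355, 0.2032, 0.3794]
tool_rot: [[0.255, 0.967, -0.001], [0.967, -0.255, 0.001], [0.001, -0.001, -1.0]]
wrist_force: [-0.2, 1.0, -0.5]
width: 0.0853
finger_force: 0.0
```

Run:
```python
from h import *
s,d,T=shot("wrist","w1"); print(s["time_s"],s["ee_pos"],s["tool_rot"],s["joint_pos"])
plan(s["ee_pos"],s["tool_rot"],np.array([.485,-0.06,.36]),toolrot(93.4,40),4)
```

```text
1.9 [0.53549126 0.20315043 0.37942499] [[ 2.54733244e-01  9.67010970e-01 -8.70731518e-04]
 [ 9.67011010e-01 -2.54732281e-01  1.08203817e-03]
 [ 8.24539358e-04 -1.11763806e-03 -9.99999036e-01]] [-42.31708218  21.52260568  22.9418126  105.5642259  -10.15590578
  54.92765275 -29.70170272]
[-0.668  0.046  0.048] [-0.036 -0.221 -0.097]
[-0.651 -0.008  0.163] [-0.036 -0.221 -0.097]
[-0.611 -0.062  0.272] [-0.036 -0.221 -0.097]
[-0.548 -0.115  0.37 ] [-0.036 -0.221 -0.097]
```

View pics/w1.png

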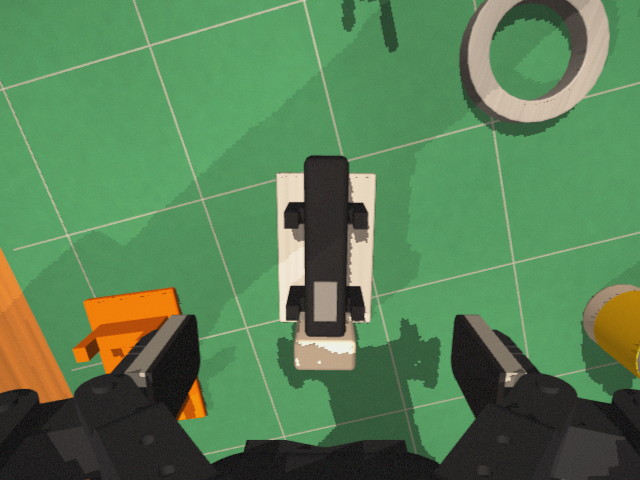

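apply_moves(
  commands=[
    [1, -0.67, 0.05, 0.05, -0.036, -0.22, -0.1],
    [1, -0.67, 0.05, 0.05, -0.036, -0.22, -0.1],
    [1, -0.67, 0.05, 0.05, -0.036, -0.22, -0.1],
    [1, -0.67, 0.05, 0.05, -0.036, -0.22, -0.1],
  ],
)

```text
time_s: 2.28
ee_pos: [0.5227, 0.1365, 0.3746]
tool_rot: [[0.178, 0.984, -0.011], [0.969, -0.177, -0.173], [-0.172, 0.02, -0.985]]
wrist_force: [0.3, -0.4, -0.1]
width: 0.0853
finger_force: 0.0
```

apply_moves(
  commands=[
    [1, -0.65, -0.01, 0.16, -0.036, -0.22, -0.1],
    [1, -0.65, -0.01, 0.16, -0.036, -0.22, -0.1],
    [1, -0.65, -0.01, 0.16, -0.036, -0.22, -0.1],
    [1, -0.65, -0.01, 0.16, -0.036, -0.22, -0.1],
  ],
)

```text
time_s: 2.62
ee_pos: [0.5103, 0.071, 0.3701]
tool_rot: [[0.1, 0.995, -0.006], [0.935, -0.096, -0.341], [-0.34, 0.028, -0.94]]
wrist_force: [0.4, 0.8, 0.1]
width: 0.0852
finger_force: 0.0
```

apply_moves(
  commands=[
    [1, -0.61, -0.06, 0.27, -0.036, -0.22, -0.1],
    [1, -0.61, -0.06, 0.27, -0.036, -0.22, -0.1],
    [1, -0.61, -0.06, 0.27, -0.036, -0.22, -0.1],
    [1, -0.61, -0.06, 0.27, -0.036, -0.22, -0.1],
  ],
)

```text
time_s: 2.95
ee_pos: [0.4984, 0.0052, 0.3653]
tool_rot: [[0.022, 1.0, 0.012], [0.867, -0.014, -0.499], [-0.498, 0.021, -0.867]]
wrist_force: [0.7, 0.6, -0.2]
width: 0.0853
finger_force: 0.0
```

apply_moves(
  commands=[
    [1, -0.55, -0.12, 0.37, -0.036, -0.22, -0.1],
    [1, -0.55, -0.12, 0.37, -0.036, -0.22, -0.1],
    [1, -0.55, -0.12, 0.37, -0.036, -0.22, -0.1],
    [1, -0.55, -0.12, 0.37, -0.036, -0.22, -0.1],
    [1, -0.55, -0.12, 0.37, -0.036, -0.22, -0.1],
  ],
)

```text
time_s: 3.37
ee_pos: [0.4863, -0.06, 0.3607]
tool_rot: [[-0.052, 0.998, 0.044], [0.766, 0.068, -0.639], [-0.641, 0.001, -0.768]]
wrist_force: [0.2, 0.6, -0.1]
width: 0.0855
finger_force: 0.0
```

Run:
```python
from h import *
s,d,T=shot("wrist","w2"); print(s["time_s"],s["ee_pos"],s["tool_rot"],s["joint_pos"])
```

```text
3.3667 [ 0.48632895 -0.06001554  0.36074719] [[-5.19818757e-02  9.97668280e-01  4.42254250e-02]
 [ 7.66185684e-01  6.82462873e-02 -6.38985088e-01]
 [-6.40513374e-01  6.69244081e-04 -7.67946723e-01]] [-40.82947658  19.03710831  39.7825811  120.9256681   37.54211761
  49.87873087 -24.92830038]
```

View pics/w2.png

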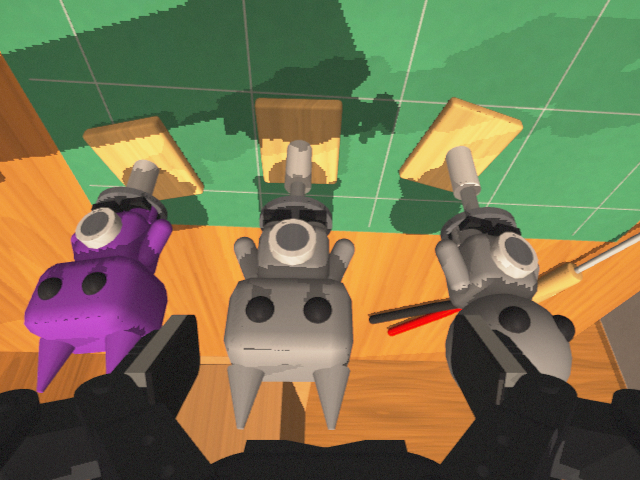

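apply_moves(
  commands=[
    [1, 0, 0.8, 0, 0, 0, 0],
    [1, 0, 0.8, 0, 0, 0, 0],
    [1, 0, 0.8, 0, 0, 0, 0],
    [1, 0, 0.8, 0, 0, 0, 0],
    [1, 0, 0.8, 0, 0, 0, 0],
  ],
)

```text
time_s: 3.83
ee_pos: [0.5652, -0.0561, 0.3601]
tool_rot: [[-0.052, 0.998, 0.041], [0.765, 0.066, -0.64], [-0.642, -0.002, -0.767]]
wrist_force: [-0.3, 0.4, -1.0]
width: 0.0857
finger_force: 0.0
```

```bash
cat > med.py <<'E'
from h import *
shot("wrist","w3")
rays=[]; post=[]; base=[]
for n in("w2","w3"):
    s,d=pickle.load(open(n+".pkl","rb")); T=campose(s,d); im=d["image"]
    H,S,V=cv2.split(cv2.cvtColor(im,cv2.COLOR_BGR2HSV))
    m=((S<45)&(V>170)).astype(np.uint8)
    exp=proj(T,d,[.481,-.252,.12])
    best=min((c for c in blobs(m,300)),key=lambda c:np.linalg.norm(cv2.minEnclosingCircle(c)[0]-exp))
    e=cv2.fitEllipse(cv2.convexHull(best)); print(n,exp.round(),np.round(np.r_[e[0],e[1],e[2]],1)); rays.append(ray(T,d,e[0]))
    # wooden base: seen face quad
    w=((H>8)&(H<28)&(S>60)&(V>70)); eb=proj(T,d,[.4804,-.26,.012])
    w=cv2.morphologyEx(w.astype(np.uint8),cv2.MORPH_OPEN,np.ones((3,3)))
    b=min(blobs(w,800),key=lambda c:np.linalg.norm(cv2.minAreaRect(c)[0]-eb))
    q=cv2.approxPolyDP(cv2.convexHull(b),6,True)[:,0]
    for p in q: print("  base",p,onz(T,d,p,.012).round(4))
X,r=tri(rays); print("med",X.round(4),np.round(r,4))
E
python3 med.py
```

```text
w2 [297. 222.] [300.4 366.3  27.2  80.   81.7]
  base [257  98] [ 0.4458 -0.2372  0.012 ]
  base [341 102] [ 0.5111 -0.2365  0.012 ]
  base [334 183] [ 0.5135 -0.3289  0.012 ]
  base [264 180] [ 0.4466 -0.3292  0.012 ]
w3 [179. 221.] [386.2 366.9  27.9  59.2  95.9]
  base [158  97] [ 0.4472 -0.2379  0.012 ]
  base [244  99] [ 0.5134 -0.2353  0.012 ]
  base [255 180] [ 0.5155 -0.3263  0.012 ]
  base [183 180] [ 0.447  -0.3309  0.012 ]
med [0.4801 0.3652 0.4236] [0.0007 0.0007]
```

```bash
cat > med2.py <<'E'
from h import *
rays=[];rd=[]
for n,c0 in(("w2",(292,243)),("w3",None)):
    s,d=pickle.load(open(n+".pkl","rb")); T=campose(s,d); im=d["image"]
    if c0 is None:
        c0=proj(T,d,rays[0][0]+rays[0][1]*((-.25-rays[0][0][1])/rays[0][1][1]))
    x,y=np.round(c0).astype(int); win=im[y-32:y+33,x-32:x+33]
    big=win
    g=cv2.cvtColor(win,cv2.COLOR_BGR2GRAY); 
    if n=="w2": print(g[32,::3],g[::3,32])
    t,_=cv2.threshold(g[10:55,10:55],0,255,cv2.THRESH_OTSU)
    m=(g>170).astype(np.uint8)
    cs=blobs(m,100)
    for c in cs[:2]:
        e=cv2.fitEllipse(cv2.convexHull(c)); print(n,np.round(np.r_[np.array(e[0])+[x-32,y-32],e[1],e[2]],1),cv2.contourArea(c))
    e=cv2.fitEllipse(cv2.convexHull(cs[0])); rays.append(ray(T,d,np.array(e[0])+[x-32,y-32]))
    cv2.imwrite(f"pics/m_{n}.png",cv2.resize(big,None,fx=6,fy=6,interpolation=0))
    inv=(g<110).astype(np.uint8); lab=[c for c in blobs(inv,60) if cv2.pointPolygonTest(c,(32,32),False)>0]
    if lab: 
        e2=cv2.fitEllipse(lab[0]); q=np.array(e2[0])+[x-32,y-32]; print(" dark",q.round(1),np.round(e2[1],1)); rd.append(ray(T,d,q))
print(tri(rays)); 
if len(rd)==2: print(tri(rd))
E
python3 med2.py; python3 -c "
import cv2,numpy as np
cv2.imwrite('pics/m.png',np.hstack([cv2.imread('pics/m_w2.png'),cv2.imread('pics/m_w3.png')]))"
```

```text
[ 98 111 115 176 195 195  97  93  96  93  97  93  97  93  93  90 196 196
 186 123 116 109] [ 60  61  60 194 139  97  95  94  97  96  95  98  95 121 197 210 232 231
 184  94  94  95]
w2 [292.1 241.7  46.1  47.5  71. ] 1634.5
 dark [292.1 236.6] [25.6 31.3]
w3 [173.4 240.3  45.2  48.7  59.2] 774.0
 dark [172.6 235.3] [24.9 33.6]
(array([ 0.47808314, -0.25807746,  0.13169602]), [np.float64(4.524774707041717e-05), np.float64(4.524774707038251e-05)])
(array([ 0.47795637, -0.25485247,  0.12995861]), [np.float64(5.477398265401027e-06), np.float64(5.477398265399708e-06)])
```

View pics/m.png

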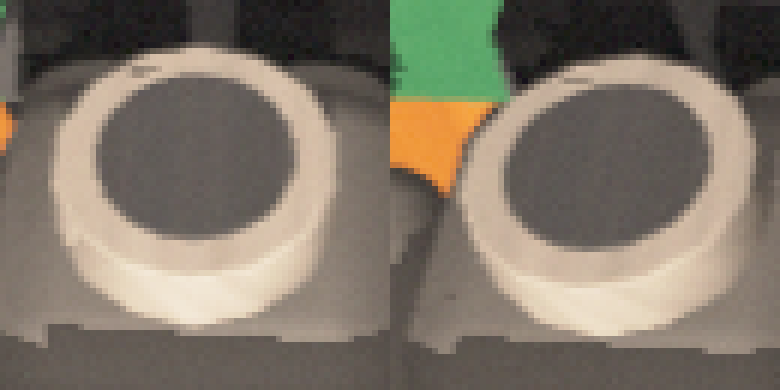

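apply_moves(
  commands=[
    [1, 0, -0.8, 0, 0, 0, 0],
    [1, 0, -0.8, 0, 0, 0, 0],
    [1, 0, -0.8, 0, 0, 0, 0],
    [1, 0, -0.8, 0, 0, 0, 0],
  ],
)

```text
time_s: 4.22
ee_pos: [0.4828, -0.0624, 0.3605]
tool_rot: [[-0.051, 0.998, 0.04], [0.767, 0.065, -0.639], [-0.64, -0.002, -0.768]]
wrist_force: [-0.2, 0.4, 0.1]
width: 0.0853
finger_force: 0.0
```

apply_moves(
  commands=[
    [1, 0.2, -0.7, 0, 0, 0, 0],
    [1, 0.2, -0.7, 0, 0, 0, 0],
    [1, 0.2, -0.7, 0, 0, 0, 0],
    [1, 0.2, -0.7, 0, 0, 0, 0],
    [1, 0.2, -0.7, 0, 0, 0, 0],
  ],
)

```text
time_s: 4.63
ee_pos: [0.4155, -0.0511, 0.3486]
tool_rot: [[-0.05, 0.998, 0.044], [0.766, 0.066, -0.64], [-0.641, 0.002, -0.767]]
wrist_force: [0.1, 0.4, -0.2]
width: 0.0851
finger_force: 0.0
```

```bash
cat > med3.py <<'E'
from h import *
import sys
shot("wrist","w4")
Xe=np.array([.478,-.255,.130]); rays=[];rings=[]
for n in("w2","w3","w4"):
    s,d=pickle.load(open(n+".pkl","rb")); T=campose(s,d)
    g=cv2.GaussianBlur(cv2.cvtColor(d["image"],cv2.COLOR_BGR2GRAY),(3,3),0); 
    x,y=np.round(proj(T,d,Xe)).astype(int); w=g[y-32:y+33,x-32:x+33]
    c=min(blobs(w<145,60),key=lambda c:np.linalg.norm(np.array(cv2.minEnclosingCircle(c)[0])-32)); e=cv2.fitEllipse(c)
    q=np.array(e[0])+[x-32,y-32]; rays.append(ray(T,d,q)); dep=(np.linalg.inv(T)@np.append(Xe,1))[2]
    print(n,s["ee_pos"].round(4),q.round(1),np.round(e[1],1),"depth",dep.round(3),"cx of face dia mm",max(e[1])*dep/d["fx"]*1e3)
for k in ([0,1],[0,2],[1,2],[0,1,2]): print(k,*tri([rays[i] for i in k]))
E
python3 med3.py
```

```text
w2 [ 0.4863 -0.06    0.3607] [292. 237.] [75.7 75.8] depth 0.28 cx of face dia mm 49.82541321874873
w3 [ 0.5652 -0.0561  0.3601] [173.9 236.3] [73.1 77.1] depth 0.279 cx of face dia mm 50.42321413710557
w4 [ 0.4155 -0.0511  0.3486] [396.2 264.2] [70.3 77.2] depth 0.284 cx of face dia mm 51.553516500208325
[0, 1] [ 0.47788304 -0.25762022  0.12853218] [np.float64(0.00018363547338879173), np.float64(0.0001836354733887616)]
[0, 2] [ 0.47775133 -0.25797085  0.12870413] [np.float64(0.0005405440622577409), np.float64(0.0005405440622576492)]
[1, 2] [ 0.47772061 -0.25830403  0.12870436] [np.float64(0.00034988038706584276), np.float64(0.0003498803870658228)]
[0, 1, 2] [ 0.4777739  -0.25806168  0.12857879] [np.float64(0.0004868380232713102), np.float64(0.00010825064930606519), np.float64(0.0005948821804870329)]
```

```bash
sed -i 's/^shot.*$//; s/    c=min(blobs.*$/    L=cv2.connectedComponents((w<145).astype(np.uint8),connectivity=4)[1]; c=blobs(L==L[29,32])[0]; e=cv2.fitEllipse(c)/' med3.py; python3 med3.py
```

```text
w2 [ 0.4863 -0.06    0.3607] [292.  236.7] [26.7 32.5] depth 0.28 cx of face dia mm 21.388716771915092
w3 [ 0.5652 -0.0561  0.3601] [172.8 235.3] [26.2 34.8] depth 0.279 cx of face dia mm 22.793143163186095
w4 [ 0.4155 -0.0511  0.3486] [397.8 262.7] [26.8 32.7] depth 0.284 cx of face dia mm 21.81758292169182
[0, 1] [ 0.47794039 -0.25510991  0.12981653] [np.float64(2.995301253725184e-05), np.float64(2.9953012537318906e-05)]
[0, 2] [ 0.47794831 -0.25490754  0.12999022] [np.float64(6.143576297661156e-06), np.float64(6.1435762975983735e-06)]
[1, 2] [ 0.47797974 -0.25499075  0.12989726] [np.float64(2.7945998887933428e-05), np.float64(2.79459988879592e-05)]
[0, 1, 2] [ 0.4779673  -0.25500255  0.12990264] [np.float64(3.1921854460027095e-05), np.float64(4.0948999862514366e-05), np.float64(2.0411166003270044e-05)]
```

```bash
cat > eye.py <<'E'
from h import *
P={"w2":[],"w4":[]}
for n in P:
    s,d=pickle.load(open(n+".pkl","rb")); T=campose(s,d); g=cv2.cvtColor(d["image"],cv2.COLOR_BGR2GRAY)
    Xm=proj(T,d,[.478,-.255,.13])
    for c in blobs(g<60,150):
        (x,y),r=cv2.minEnclosingCircle(c)
        if r<25 and abs(x-Xm[0])<60 and 40<y-Xm[1]<100:
            e=cv2.fitEllipse(c); print(n,np.round(np.r_[e[0],e[1]],1)); P[n].append((e[0][0],ray(T,d,e[0])))
    P[n].sort(key=lambda t:t[0])
L,R_=[tri([P[n][i][1] for n in P]) for i in(0,1)]
print(L,R_); v=R_[0]-L[0]; print("span",np.linalg.norm(v),"yaw",np.degrees(np.arctan2(v[1],v[0])))
E
python3 eye.py
```

```text
w2 [317.1 309.2  24.8  26.9]
w2 [259.6 308.3  24.7  27.3]
w4 [377.7 336.4  24.7  27.5]
w4 [433.9 336.9  24.   28.4]
(array([ 0.46098698, -0.25688187,  0.18154901]), [np.float64(0.00010754514115774644), np.float64(0.0001075451411577475)]) (array([ 0.49493842, -0.25543122,  0.18167464]), [np.float64(2.9864591920222717e-05), np.float64(2.9864591920180233e-05)])
span 0.0339826490578123 yaw 2.4466042970016195
```

Run:
```python
from h import *
from workcell import monitor
s=monitor.get_state()
plan(s["ee_pos"],s["tool_rot"],np.array([.54,.21,.30]),toolrot(75,0),4)
```

```text
[ 0.562  0.353 -0.312] [0.037 0.22  0.1  ]
[ 0.634  0.298 -0.217] [0.037 0.22  0.1  ]
[ 0.683  0.241 -0.111] [0.037 0.22  0.1  ]
[0.71  0.185 0.003] [0.037 0.22  0.1  ]
```

apply_moves(
  commands=[
    [1, 0.56, 0.35, -0.31, 0.037, 0.22, 0.1],
    [1, 0.56, 0.35, -0.31, 0.037, 0.22, 0.1],
    [1, 0.56, 0.35, -0.31, 0.037, 0.22, 0.1],
    [1, 0.56, 0.35, -0.31, 0.037, 0.22, 0.1],
  ],
)

```text
time_s: 5.02
ee_pos: [0.4471, 0.0146, 0.3359]
tool_rot: [[0.023, 1.0, 0.012], [0.865, -0.014, -0.501], [-0.501, 0.022, -0.865]]
wrist_force: [-0.6, -1.0, -0.4]
width: 0.0852
finger_force: 0.0
```

apply_moves(
  commands=[
    [1, 0.63, 0.3, -0.22, 0.037, 0.22, 0.1],
    [1, 0.63, 0.3, -0.22, 0.037, 0.22, 0.1],
    [1, 0.63, 0.3, -0.22, 0.037, 0.22, 0.1],
    [1, 0.63, 0.3, -0.22, 0.037, 0.22, 0.1],
  ],
)

```text
time_s: 5.35
ee_pos: [0.4774, 0.0786, 0.3237]
tool_rot: [[0.102, 0.995, -0.008], [0.934, -0.098, -0.344], [-0.343, 0.027, -0.939]]
wrist_force: [-0.2, 0.4, -0.7]
width: 0.0856
finger_force: 0.0
```

apply_moves(
  commands=[
    [1, 0.68, 0.24, -0.11, 0.037, 0.22, 0.1],
    [1, 0.68, 0.24, -0.11, 0.037, 0.22, 0.1],
    [1, 0.68, 0.24, -0.11, 0.037, 0.22, 0.1],
    [1, 0.68, 0.24, -0.11, 0.037, 0.22, 0.1],
  ],
)

```text
time_s: 5.68
ee_pos: [0.5077, 0.1428, 0.3113]
tool_rot: [[0.182, 0.983, -0.013], [0.968, -0.181, -0.175], [-0.175, 0.019, -0.984]]
wrist_force: [-0.9, -0.4, -0.7]
width: 0.0852
finger_force: 0.0
```

apply_moves(
  commands=[
    [1, 0.71, 0.19, 0, 0.037, 0.22, 0.1],
    [1, 0.71, 0.19, 0, 0.037, 0.22, 0.1],
    [1, 0.71, 0.19, 0, 0.037, 0.22, 0.1],
    [1, 0.71, 0.19, 0, 0.037, 0.22, 0.1],
    [1, 0.71, 0.19, 0, 0.037, 0.22, 0.1],
  ],
)

```text
time_s: 6.1
ee_pos: [0.5388, 0.2065, 0.2995]
tool_rot: [[0.262, 0.965, -0.004], [0.965, -0.262, -0.002], [-0.003, -0.003, -1.0]]
wrist_force: [-0.0, -0.6, -0.1]
width: 0.0856
finger_force: 0.0
```

Run:
```python
from h import *
s,d,T=shot("wrist","w5"); print(s["time_s"],s["ee_pos"],s["tool_rot"],s["joint_pos"])
```

```text
6.1 [0.53880887 0.20648318 0.29949706] [[ 0.26207337  0.96504038 -0.00382179]
 [ 0.96504208 -0.26208354 -0.00245128]
 [-0.00336722 -0.00304577 -0.99998969]] [-40.57408858  28.04205786  20.95530758 108.13578817 -13.34328194
  46.46009006 -27.76885665]
```

View pics/w5.png

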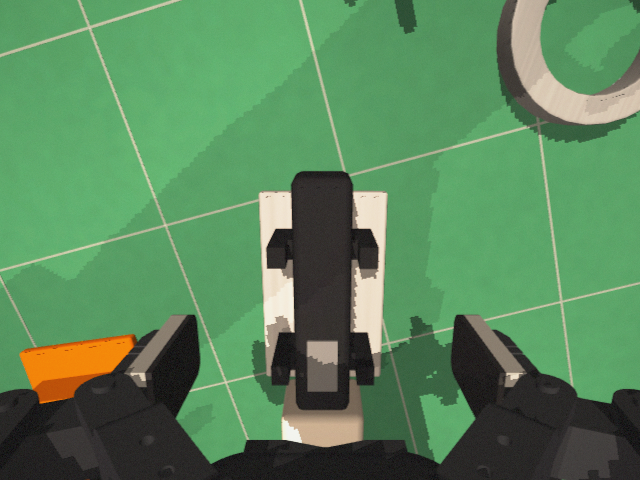

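```bash
cat > scan.py <<'E'
from h import *
rays={}; 
for n,rows,lab,rear,pr in(("w1",[(165,195),(240,275)],(325,301),(157,),((275,240),)),("w5",[(190,222),(278,325)],(322,366),(172,),())):
    s,d=pickle.load(open(n+".pkl","rb")); T=campose(s,d); im=d["image"]
    H,S,V=cv2.split(cv2.cvtColor(im,cv2.COLOR_BGR2HSV)); blk=((V<75)&(S<110)).astype(np.uint8)
    C=[]
    for a,b in rows:
        for r in range(a,b,4):
            x=lab[0]; 
            l=x
            while blk[r,l-1]: l-=1
            q=x
            while blk[r,q+1]: q+=1
            A=onz(T,d,(l-.5,r),.067);B=onz(T,d,(q+.5,r),.067); C.append(((A+B)/2).tolist()+[np.linalg.norm(B-A)])
    C=np.array(C); print(n,"width",C[:,3].round(4)); vx,vy,x0,y0=cv2.fitLine(C[:,:2].astype(np.float32),cv2.DIST_HUBER,0,.001,.001).ravel()
    print("  line yaw",np.degrees(np.arctan2(vy,vx))%180,"at y=.18: x",x0+vx/vy*(.18-y0))
    # label
    m=(V>90).astype(np.uint8); L=cv2.connectedComponents(m,connectivity=4)[1]; c=blobs(L==L[lab[1],lab[0]],40)[0]; M=cv2.minAreaRect(c)
    rays.setdefault("label",[]).append(ray(T,d,M[0])); print("  label",np.round(np.r_[M[0],M[1]],1))
    # rear end
    col=blk[:lab[1],lab[0]]; r=lab[1]-30
    while blk[r-1,lab[0]]: r-=1
    print("  rear row",r,onz(T,d,(lab[0],r-.5),.067).round(4),onz(T,d,(lab[0],r-.5),.060).round(4))
    # plate corners
    p=((S<60)&(V>120)).astype(np.uint8); p=cv2.morphologyEx(p,cv2.MORPH_OPEN,np.ones((3,3)))
    top=[np.array([*k]) for k in ()]
    ys,xs=np.where(p[:, lab[0]-75:lab[0]+75]); sel=(ys<lab[1]-10)&(ys>rear[0]); xs=xs[sel]+lab[0]-75; ys=ys[sel]
    pts=np.c_[xs,ys]; tl=pts[np.argmin(xs+ys)]; tr=pts[np.argmin(-xs+ys)]
    print("  plate rear",tl,tr,onz(T,d,tl,.008).round(4),onz(T,d,tr,.008).round(4))
    rays.setdefault("tl",[]).append(ray(T,d,tl)); rays.setdefault("tr",[]).append(ray(T,d,tr))
for k,v in rays.items(): print(k,*tri(v))
E
python3 scan.py
```

```text
w1 width [0.0294 0.0294 0.0295 0.0296 0.0297 0.0297 0.0285 0.0286 0.0288 0.0289
 0.0289 0.029  0.0291 0.0292 0.0292 0.0293 0.0294]
  line yaw 74.927826 at y=.18: x 0.5291856
  label [325. 301.  40.  22.]
  rear row 156 [0.548  0.2526 0.067 ] [0.5479 0.2522 0.06  ]
  plate rear [277 173] [375 174] [0.5067 0.2454 0.008 ] [0.5817 0.2248 0.008 ]
w5 width [0.0294 0.0286 0.0291 0.0292 0.0288 0.0289 0.0289 0.029  0.0287 0.0288
 0.0289 0.0289 0.029  0.0291 0.0292 0.0293 0.0288 0.0289 0.0285 0.0286]
  line yaw 74.9722 at y=.18: x 0.5291105
  label [321.5 365.   50.   31. ]
  rear row 171 [0.5493 0.2538 0.067 ] [0.549  0.2531 0.06  ]
  plate rear [261 191] [385 191] [0.5076 0.2458 0.008 ] [0.5811 0.2259 0.008 ]
label [0.52180337 0.15394236 0.06634018] [np.float64(0.00017400412505872692), np.float64(0.0001740041250586679)]
tl [ 0.50441305  0.24407711 -0.00897764] [np.float64(8.370630329172423e-05), np.float64(8.370630329167513e-05)]
tr [ 0.58342944  0.22175071 -0.01473555] [np.float64(0.0001629248411630035), np.float64(0.00016292484116268595)]
```

Run:
```python
from h import *
from workcell import monitor
s=monitor.get_state(); print(s["ee_pos"])
plan(s["ee_pos"],s["tool_rot"],np.array([.5279,.176,.27]),toolrot(74.95,0),1)
```

```text
[0.53880011 0.20653679 0.29966426]
[-0.322 -0.024  0.298] [-0.004  0.004 -0.003]
```

apply_moves(
  commands=[
    [1, -0.322, -0.024, 0.298, -0.004, 0.004, -0.003],
    [1, -0.322, -0.024, 0.298, -0.004, 0.004, -0.003],
    [1, -0.322, -0.024, 0.298, -0.004, 0.004, -0.003],
    [1, -0.322, -0.024, 0.298, -0.004, 0.004, -0.003],
    [1, -0.322, -0.024, 0.298, -0.004, 0.004, -0.003],
  ],
)

```text
time_s: 6.57
ee_pos: [0.5287, 0.1785, 0.2707]
tool_rot: [[0.258, 0.966, 0.002], [0.966, -0.258, 0.003], [0.004, 0.002, -1.0]]
wrist_force: [0.4, 0.1, -0.4]
width: 0.0855
finger_force: 0.0
```

Run:
```python
from h import *
from workcell import monitor
s=monitor.get_state(); print(s["ee_pos"],s["qd"].round(1))
plan(s["ee_pos"],s["tool_rot"],np.array([.5279,.176,.203]),toolrot(74.95,0),1)
```

```text
[0.52869722 0.17845338 0.27074646] [-0.3  0.  -0.5 -0.5 -0.1 -0.1  0.1]
[-0.028 -0.002  0.677] [ 0.002 -0.005  0.002]
```

apply_moves(
  commands=[
    [1, -0.028, 0, 0.25, 0.002, -0.005, 0.002],
    [1, -0.028, 0, 0.45, 0.002, -0.005, 0.002],
    [1, -0.028, 0, 0.6, 0.002, -0.005, 0.002],
    [1, -0.028, 0, 0.677, 0.002, -0.005, 0.002],
    [1, -0.028, 0, 0.677, 0.002, -0.005, 0.002],
  ],
)

```text
time_s: 6.98
ee_pos: [0.5273, 0.1761, 0.2012]
tool_rot: [[0.259, 0.966, -0.003], [0.966, -0.259, -0.002], [-0.002, -0.003, -1.0]]
wrist_force: [-0.6, -0.5, -0.3]
width: 0.0852
finger_force: 0.0
```

Run:
```python
from h import *
s,d,T=shot("wrist","w6"); print(s["ee_pos"],s["tool_rot"].round(3),s["wrist_force"])
plan(s["ee_pos"],s["tool_rot"],np.array([.5279,.176,.203]),toolrot(74.95,0),1)
```

```text
[0.5273254  0.17609385 0.20116698] [[ 0.259  0.966 -0.003]
 [ 0.966 -0.259 -0.002]
 [-0.002 -0.003 -1.   ]] [-0.56519933 -0.48602276 -0.31493667]
[ 0.001  0.006 -0.018] [-0.003  0.003  0.001]
```

View pics/w6.png

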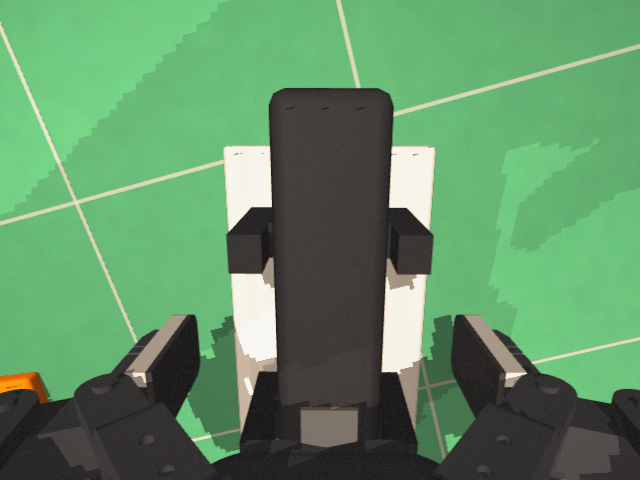

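apply_moves(
  commands=[
    [1, 0, 0.013, -0.018, -0.003, 0.003, 0],
    [0.5, 0, 0.013, -0.018, -0.003, 0.003, 0],
    [0, 0, 0.013, -0.018, -0.003, 0.003, 0],
    [0, 0, 0.013, -0.018, -0.003, 0.003, 0],
    [0, 0, 0.013, -0.018, -0.003, 0.003, 0],
  ],
)

```text
time_s: 7.45
ee_pos: [0.529, 0.1754, 0.2045]
tool_rot: [[0.26, 0.966, 0.002], [0.966, -0.26, 0.001], [0.002, 0.002, -1.0]]
wrist_force: [0.5, 0.4, -0.1]
width: 0.0388
finger_force: 0.0
```

apply_moves(
  commands=[
    [0, 0, 0, 0, 0, 0, 0],
    [0, 0, 0, 0, 0, 0, 0],
    [0, 0, 0, 0, 0, 0, 0],
    [0, 0, 0, 0, 0, 0, 0],
    [0, 0, 0, 0, 0, 0, 0],
  ],
)

```text
time_s: 7.87
ee_pos: [0.529, 0.1754, 0.2045]
tool_rot: [[0.26, 0.966, 0.002], [0.966, -0.26, 0.001], [0.002, 0.001, -1.0]]
wrist_force: [-1.1, -0.3, 5.7]
width: 0.0292
finger_force: 59.9
```

Run:
```python
from h import *
s,d,T=shot("wrist","w7"); print(s)
```

```text
{'time_s': 7.8667, 'joint_pos': array([-35.37048681,  35.03294296,  17.3671234 , 112.84747732,
       -17.66166331,  34.52760638, -21.3758625 ]), 'qd': array([-0.08888143,  0.05070207,  0.08036057, -0.06922291,  0.02129673,
       -0.02815083, -0.10363023]), 'effort': array([ 1.99598442e-01, -4.71468115e+01,  4.59917441e+00, -1.50049442e+01,
        2.37259478e-02, -4.59713861e-01,  1.06534889e-02]), 'ee_pos': array([0.52899425, 0.17543257, 0.20446773]), 'tool_rot': array([[ 0.25962003,  0.96570939,  0.00167826],
       [ 0.96570934, -0.25962231,  0.00131503],
       [ 0.00170565,  0.0012793 , -0.99999773]]), 'wrist_force': array([-1.07745172, -0.2607998 ,  5.69529401]), 'torque': array([-0.01515434,  0.31353543,  0.04336032]), 'finger_force': 59.90760862827301, 'width': 0.02916303570365426}
```

apply_moves(
  commands=[
    [0, 0, 0, -0.15, 0, 0, 0],
    [0, 0, 0, -0.35, 0, 0, 0],
    [0, 0, 0, -0.55, 0, 0, 0],
    [0, 0, 0, -0.75, 0, 0, 0],
    [0, 0, 0, -0.85, 0, 0, 0],
  ],
)

```text
time_s: 8.33
ee_pos: [0.5291, 0.1752, 0.2906]
tool_rot: [[0.26, 0.966, 0.003], [0.966, -0.26, 0.002], [0.002, 0.003, -1.0]]
wrist_force: [1.0, 0.8, -2.2]
width: 0.0293
finger_force: 59.7
```

Run:
```python
from h import *
s,d,T=shot("wrist","w8"); print(s["ee_pos"],s["tool_rot"].round(4),s["wrist_force"],s["width"])
plan(s["ee_pos"],s["tool_rot"],np.array([.4737,-.1204,.285]),toolrot(92,0),4)
```

```text
[0.52907777 0.17523103 0.29055333] [[ 0.2598  0.9657  0.0032]
 [ 0.9657 -0.2598  0.0015]
 [ 0.0023  0.0027 -1.    ]] [ 0.95463401  0.76269377 -2.16873976] 0.02931799321425927
[-0.75   0.058  0.012] [ 0.001 -0.001 -0.095]
[-0.752  0.002  0.013] [ 0.001 -0.001 -0.095]
[-0.75  -0.054  0.013] [ 0.001 -0.001 -0.095]
[-0.744 -0.109  0.013] [ 0.001 -0.001 -0.095]
```

View pics/w8.png

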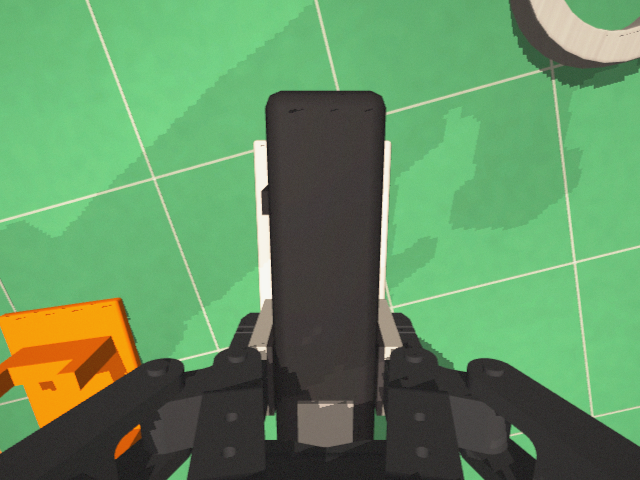

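apply_moves(
  commands=[
    [0, -0.25, 0.02, 0.01, 0, 0, -0.03],
    [0, -0.5, 0.04, 0.01, 0, 0, -0.06],
    [0, -0.75, 0.058, 0.012, 0.001, -0.001, -0.095],
    [0, -0.75, 0.058, 0.012, 0.001, -0.001, -0.095],
  ],
)

```text
time_s: 8.72
ee_pos: [0.5135, 0.0959, 0.2864]
tool_rot: [[0.192, 0.981, -0.003], [0.981, -0.192, -0.003], [-0.004, -0.002, -1.0]]
wrist_force: [0.1, -0.5, -3.1]
width: 0.0292
finger_force: 59.7
```

apply_moves(
  commands=[
    [0, -0.25, 0, 0.01, 0, 0, -0.03],
    [0, -0.5, 0, 0.01, 0, 0, -0.06],
    [0, -0.75, 0, 0.012, 0.001, -0.001, -0.095],
    [0, -0.75, 0, 0.012, 0.001, -0.001, -0.095],
  ],
)

```text
time_s: 9.05
ee_pos: [0.4994, 0.0226, 0.2854]
tool_rot: [[0.119, 0.993, -0.003], [0.993, -0.119, -0.003], [-0.004, -0.003, -1.0]]
wrist_force: [-1.1, 0.2, -2.1]
width: 0.0294
finger_force: 59.7
```

apply_moves(
  commands=[
    [0, -0.25, -0.02, 0.01, 0, 0, -0.03],
    [0, -0.5, -0.04, 0.01, 0, 0, -0.06],
    [0, -0.75, -0.054, 0.012, 0.001, -0.001, -0.095],
    [0, -0.75, -0.054, 0.012, 0.001, -0.001, -0.095],
  ],
)

```text
time_s: 9.38
ee_pos: [0.4857, -0.0509, 0.2845]
tool_rot: [[0.045, 0.999, -0.003], [0.999, -0.045, -0.004], [-0.004, -0.003, -1.0]]
wrist_force: [0.3, -0.4, -2.4]
width: 0.0295
finger_force: 59.6
```

apply_moves(
  commands=[
    [0, -0.25, -0.03, 0.01, 0, 0, -0.03],
    [0, -0.5, -0.07, 0.01, 0, 0, -0.06],
    [0, -0.74, -0.11, 0.012, 0.001, -0.001, -0.095],
    [0, -0.74, -0.11, 0.012, 0.001, -0.001, -0.095],
    [0, -0.74, -0.11, 0.012, 0.001, -0.001, -0.095],
  ],
)

```text
time_s: 9.8
ee_pos: [0.4727, -0.1206, 0.2835]
tool_rot: [[-0.032, 0.999, -0.003], [0.999, 0.032, -0.002], [-0.002, -0.003, -1.0]]
wrist_force: [-0.5, 1.3, -3.7]
width: 0.0296
finger_force: 59.6
```

```bash
cat > st.py <<'E'
from h import *
from workcell import monitor
import sys
x,y,z,w=map(float,sys.argv[1:5])
s=monitor.get_state(); print(s["time_s"],s["ee_pos"].round(4),s["tool_rot"].round(4).tolist(),s["wrist_force"].round(1),s["width"].round(4))
plan(s["ee_pos"],s["tool_rot"],np.array([x,y,z]),toolrot(w,0),int(sys.argv[5]))
E
python3 st.py .4737 -.1304 .2835 92 1
python3 - <<'E'
from h import *
shot("wrist","w9"); shot("side","sd9"); shot("top","tp9")
for n in("w7","w8","w9"):
    d=pickle.load(open(n+".pkl","rb"))[1]; V=cv2.cvtColor(d["image"],cv2.COLOR_BGR2HSV)[...,2]
    r=200
    while V[r-1,325]<75: r-=1
    l=q=325
    while V[150,l-1]<75:l-=1
    while V[150,q+1]<75:q+=1
    print(n,r,l,q)
E
```

```text
w7 91 294 383
w8 91 267 383
w9 91 267 383Traceback (most recent call last):
  File "st.py", line 5, in <module>
    s=monitor.get_state(); print(s["time_s"],s["ee_pos"].round(4),s["tool_rot"].round(4).tolist(),s["wrist_force"].round(1),s["width"].round(4))
                                                                                                                            ^^^^^^^^^^^^^^^^
AttributeError: 'float' object has no attribute 'round'
```

View pics/tp9.png

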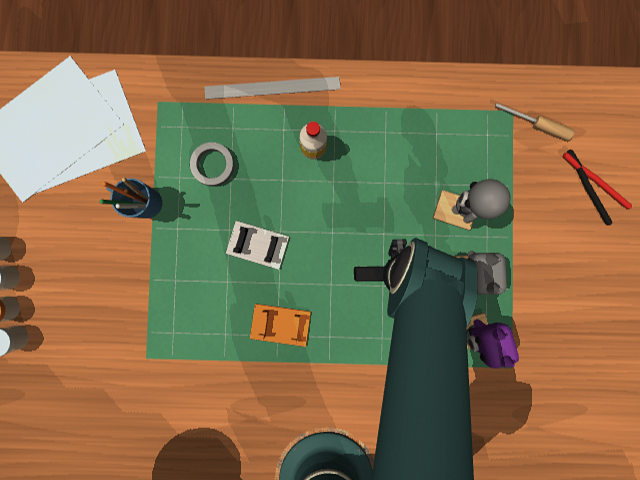

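```bash
sed -i 's/,s\["width"\].round(4)/,s["width"]/' st.py; python3 st.py .4737 -.1304 .2835 92 1
```

```text
9.95 [ 0.4734 -0.1185  0.2837] [[-0.0371, 0.9993, -0.0028], [0.9993, 0.0371, -0.0013], [-0.0012, -0.0029, -1.0]] [-0.2  0.4 -2.8] 0.029493645050533007
[-0.119 -0.001  0.002] [-0.004  0.001  0.003]
```

apply_moves(
  commands=[
    [0, -0.06, 0, 0.002, -0.004, 0.001, 0.003],
    [0, -0.12, 0, 0.002, -0.004, 0.001, 0.003],
    [0, -0.12, 0, 0.002, -0.004, 0.001, 0.003],
    [0, -0.12, 0, 0.002, -0.004, 0.001, 0.003],
    [0, -0.12, 0, 0.002, -0.004, 0.001, 0.003],
  ],
)

```text
time_s: 10.37
ee_pos: [0.4736, -0.1317, 0.284]
tool_rot: [[-0.033, 0.999, 0.001], [0.999, 0.033, -0.001], [-0.001, 0.001, -1.0]]
wrist_force: [0.4, -0.4, -3.0]
width: 0.0293
finger_force: 59.6
```

```bash
python3 st.py .4737 -.1304 .2835 92 1
python3 - <<'E'
from h import *
s,d,T=shot("side","sd10"); cv2.imwrite("pics/sd10c.png",cv2.resize(d["image"][180:400,180:460],None,fx=2.5,fy=2.5))
E
```

```text
10.3667 [ 0.4736 -0.1317  0.284 ] [[-0.0333, 0.9994, 0.001], [0.9994, 0.0333, -0.0009], [-0.001, 0.0009, -1.0]] [ 0.4 -0.4 -3. ] 0.029307913148308832
[0.013 0.002 0.005] [ 0.001  0.001 -0.002]
```

View pics/sd10c.png

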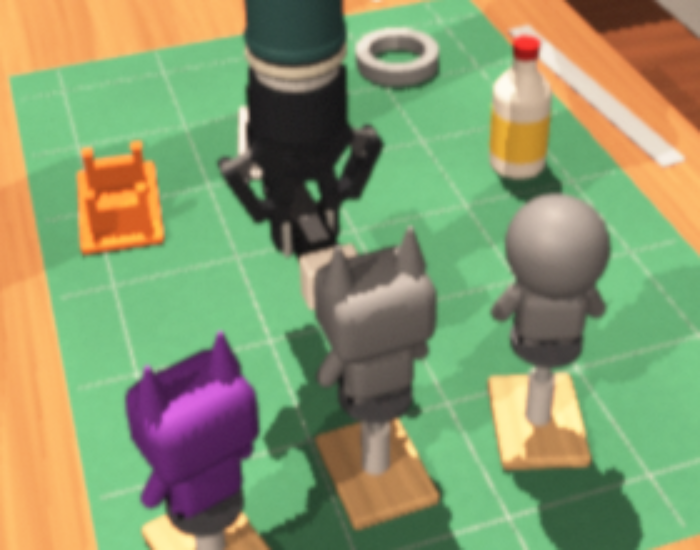

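apply_moves(
  commands=[
    [0, 0, 0, 0, 0, 0, 0],
    [0, 0, 0, 0, 0, 0, 0],
    [0, 0, 0, 0, 0, 0, 0],
    [0, 0, 0, 0, 0, 0, 0],
    [0, 0, 0, 0, 0, 0, 0],
  ],
)

```text
time_s: 10.83
ee_pos: [0.4736, -0.1317, 0.284]
tool_rot: [[-0.034, 0.999, 0.001], [0.999, 0.034, -0.001], [-0.001, 0.001, -1.0]]
wrist_force: [0.2, 0.3, -2.0]
width: 0.0291
finger_force: 59.6
```

apply_moves(
  commands=[
    [0, 0, 0, 0, 0, 0, 0],
    [0, 0, 0, 0, 0, 0, 0],
    [0, 0, 0, 0, 0, 0, 0],
    [0, 0, 0, 0, 0, 0, 0],
    [0, 0, 0, 0, 0, 0, 0],
  ],
)

```text
time_s: 11.25
ee_pos: [0.4736, -0.1318, 0.284]
tool_rot: [[-0.033, 0.999, 0.001], [0.999, 0.033, -0.001], [-0.001, 0.001, -1.0]]
wrist_force: [-0.4, 0.8, -1.9]
width: 0.0295
finger_force: 59.6
```

apply_moves(
  commands=[
    [0, 0, 0, 0, 0, 0, 0],
    [0, 0, 0, 0, 0, 0, 0],
    [0, 0, 0, 0, 0, 0, 0],
    [0, 0, 0, 0, 0, 0, 0],
    [0, 0, 0, 0, 0, 0, 0],
  ],
)

```text
time_s: 11.67
ee_pos: [0.4736, -0.1318, 0.284]
tool_rot: [[-0.033, 0.999, 0.001], [0.999, 0.033, -0.001], [-0.001, 0.001, -1.0]]
wrist_force: [-0.9, -0.3, -2.5]
width: 0.0295
finger_force: 59.6
```

apply_moves(
  commands=[
    [0, 0, 0, 0, 0, 0, 0],
    [0, 0, 0, 0, 0, 0, 0],
    [0, 0, 0, 0, 0, 0, 0],
    [0, 0, 0, 0, 0, 0, 0],
    [0, 0, 0, 0, 0, 0, 0],
  ],
)

```text
time_s: 12.08
ee_pos: [0.4736, -0.1318, 0.284]
tool_rot: [[-0.033, 0.999, 0.001], [0.999, 0.033, -0.001], [-0.001, 0.001, -1.0]]
wrist_force: [-0.5, -0.4, -2.0]
width: 0.0293
finger_force: 59.6
```

apply_moves(
  commands=[
    [0, 0, 0, 0, 0, 0, 0],
    [0, 0, 0, 0, 0, 0, 0],
    [0, 0, 0, 0, 0, 0, 0],
    [0, 0, 0, 0, 0, 0, 0],
    [0, 0, 0, 0, 0, 0, 0],
  ],
)

```text
time_s: 12.5
ee_pos: [0.4736, -0.1318, 0.284]
tool_rot: [[-0.033, 0.999, 0.001], [0.999, 0.033, -0.001], [-0.001, 0.001, -1.0]]
wrist_force: [0.4, -0.8, -2.5]
width: 0.0293
finger_force: 59.6
```

apply_moves(
  commands=[
    [0, 0, 0, 0, 0, 0, 0],
    [0, 0, 0, 0, 0, 0, 0],
    [0, 0, 0, 0, 0, 0, 0],
    [0, 0, 0, 0, 0, 0, 0],
    [0, 0, 0, 0, 0, 0, 0],
  ],
)

```text
time_s: 12.92
ee_pos: [0.4736, -0.1318, 0.284]
tool_rot: [[-0.033, 0.999, 0.001], [0.999, 0.033, -0.001], [-0.001, 0.001, -1.0]]
wrist_force: [0.6, 0.1, -2.0]
width: 0.0296
finger_force: 59.6
```

apply_moves(
  commands=[
    [0, 0, 0, 0, 0, 0, 0],
    [0, 0, 0, 0, 0, 0, 0],
    [0, 0, 0, 0, 0, 0, 0],
    [0, 0, 0, 0, 0, 0, 0],
    [0, 0, 0, 0, 0, 0, 0],
  ],
)

```text
time_s: 13.33
ee_pos: [0.4736, -0.1318, 0.284]
tool_rot: [[-0.033, 0.999, 0.001], [0.999, 0.033, -0.001], [-0.001, 0.001, -1.0]]
wrist_force: [0.6, -0.1, -2.9]
width: 0.0292
finger_force: 59.6
```

apply_moves(
  commands=[
    [0, 0, 0, 0, 0, 0, 0],
    [0, 0, 0, 0, 0, 0, 0],
    [0, 0, 0, 0, 0, 0, 0],
    [0, 0, 0, 0, 0, 0, 0],
    [0, 0, 0, 0, 0, 0, 0],
  ],
)

```text
time_s: 13.75
ee_pos: [0.4736, -0.1318, 0.284]
tool_rot: [[-0.033, 0.999, 0.001], [0.999, 0.033, -0.001], [-0.001, 0.001, -1.0]]
wrist_force: [0.4, 0.1, -2.6]
width: 0.0291
finger_force: 59.6
```

apply_moves(
  commands=[
    [0, 0, 0, 0, 0, 0, 0],
    [0, 0, 0, 0, 0, 0, 0],
    [0, 0, 0, 0, 0, 0, 0],
    [0, 0, 0, 0, 0, 0, 0],
    [0, 0, 0, 0, 0, 0, 0],
  ],
)

```text
time_s: 14.17
ee_pos: [0.4736, -0.1318, 0.284]
tool_rot: [[-0.033, 0.999, 0.001], [0.999, 0.033, -0.001], [-0.001, 0.001, -1.0]]
wrist_force: [0.1, -0.3, -2.4]
width: 0.0291
finger_force: 59.6
```

```bash
python3 st.py .529 .1752 .290 74.95 4
```

```text
14.1667 [ 0.4736 -0.1318  0.284 ] [[-0.0334, 0.9994, 0.0011], [0.9994, 0.0334, -0.0011], [-0.0011, 0.001, -1.0]] [ 0.1 -0.3 -2.4] 0.02913213095002291
[ 0.762  0.164 -0.016] [0.    0.    0.094]
[ 0.773  0.107 -0.015] [0.    0.    0.094]
[ 0.778  0.05  -0.015] [0.    0.    0.094]
[ 0.78  -0.008 -0.015] [0.    0.    0.094]
```

apply_moves(
  commands=[
    [0, 0.25, 0.05, 0, 0, 0, 0.03],
    [0, 0.5, 0.11, -0.015, 0, 0, 0.06],
    [0, 0.76, 0.164, -0.016, 0, 0, 0.094],
    [0, 0.76, 0.164, -0.016, 0, 0, 0.094],
  ],
)

```text
time_s: 14.5
ee_pos: [0.4884, -0.05, 0.2855]
tool_rot: [[0.034, 0.999, 0.001], [0.999, -0.034, 0.002], [0.002, 0.001, -1.0]]
wrist_force: [0.8, 0.6, -2.3]
width: 0.0294
finger_force: 59.6
```

apply_moves(
  commands=[
    [0, 0.25, 0.035, 0, 0, 0, 0.03],
    [0, 0.5, 0.07, -0.015, 0, 0, 0.06],
    [0, 0.77, 0.107, -0.015, 0, 0, 0.094],
    [0, 0.77, 0.107, -0.015, 0, 0, 0.094],
  ],
)

```text
time_s: 14.83
ee_pos: [0.5021, 0.0268, 0.287]
tool_rot: [[0.107, 0.994, 0.002], [0.994, -0.107, 0.002], [0.002, 0.002, -1.0]]
wrist_force: [0.0, 0.1, -2.9]
width: 0.0292
finger_force: 59.6
```

apply_moves(
  commands=[
    [0, 0.25, 0.015, 0, 0, 0, 0.03],
    [0, 0.5, 0.03, -0.015, 0, 0, 0.06],
    [0, 0.78, 0.05, -0.015, 0, 0, 0.094],
    [0, 0.78, 0.05, -0.015, 0, 0, 0.094],
  ],
)

```text
time_s: 15.17
ee_pos: [0.5157, 0.1041, 0.2885]
tool_rot: [[0.18, 0.984, 0.002], [0.984, -0.18, 0.002], [0.003, 0.002, -1.0]]
wrist_force: [1.7, 0.5, -2.9]
width: 0.0292
finger_force: 59.6
```

apply_moves(
  commands=[
    [0, 0.25, 0, 0, 0, 0, 0.03],
    [0, 0.5, 0, -0.015, 0, 0, 0.06],
    [0, 0.78, -0.008, -0.015, 0, 0, 0.094],
    [0, 0.78, -0.008, -0.015, 0, 0, 0.094],
    [0, 0.78, -0.008, -0.015, 0, 0, 0.094],
  ],
)

```text
time_s: 15.58
ee_pos: [0.5287, 0.1767, 0.2896]
tool_rot: [[0.255, 0.967, 0.001], [0.967, -0.255, -0.001], [-0.001, 0.001, -1.0]]
wrist_force: [-0.1, -0.0, -2.1]
width: 0.0298
finger_force: 59.6
```

```bash
python3 st.py .529 .1754 .235 74.95 1
```

```text
15.5833 [0.5287 0.1767 0.2896] [[0.2546, 0.9671, 0.0008], [0.9671, -0.2546, -0.0007], [-0.0005, 0.001, -1.0]] [-0.1 -0.  -2.1] 0.02984253268404615
[-0.012  0.006  0.546] [0.001 0.001 0.007]
```

apply_moves(
  commands=[
    [0, -0.01, 0.006, 0.2, 0, 0, 0.007],
    [0, -0.01, 0.006, 0.4, 0, 0, 0.007],
    [0, -0.01, 0.006, 0.546, 0, 0, 0.007],
    [0, -0.01, 0.006, 0.546, 0, 0, 0.007],
    [0, -0.01, 0.006, 0.546, 0, 0, 0.007],
  ],
)

```text
time_s: 16.0
ee_pos: [0.5291, 0.1725, 0.2348]
tool_rot: [[0.265, 0.964, -0.001], [0.964, -0.265, -0.002], [-0.002, -0.0, -1.0]]
wrist_force: [1.0, 0.4, -1.7]
width: 0.0291
finger_force: 59.6
```

```bash
python3 st.py .529 .1754 .206 74.95 1
```

```text
16.0 [0.5291 0.1725 0.2348] [[0.2653, 0.9642, -0.0007], [0.9642, -0.2653, -0.0023], [-0.0024, -0.0001, -1.0]] [ 1.   0.4 -1.7] 0.02911762254048394
[ 0.029 -0.008  0.287] [-0.     0.003 -0.007]
```

apply_moves(
  commands=[
    [0, 0.02, -0.006, 0.07, 0, 0.003, -0.005],
    [0, 0.02, -0.006, 0.14, 0, 0.003, -0.005],
    [0, 0.02, -0.006, 0.2, 0, 0.003, -0.005],
    [0, 0.02, -0.006, 0.25, 0, 0.003, -0.005],
    [0, 0.02, -0.006, 0.25, 0, 0.003, -0.005],
  ],
)

```text
time_s: 16.42
ee_pos: [0.5288, 0.1757, 0.2092]
tool_rot: [[0.26, 0.966, -0.0], [0.966, -0.26, 0.001], [0.001, -0.0, -1.0]]
wrist_force: [0.3, -0.5, -2.8]
width: 0.0297
finger_force: 59.6
```

```bash
python3 st.py .529 .1754 .2045 74.95 1
```

```text
16.4167 [0.5288 0.1757 0.2092] [[0.2603, 0.9655, -0.0], [0.9655, -0.2603, 0.0006], [0.0006, -0.0002, -1.0]] [ 0.3 -0.5 -2.8] 0.02966014756663843
[-0.002  0.003  0.047] [-0.    -0.001 -0.001]
```

Still free in the slot, 4.7 mm up. I'll lower gently to contact.

apply_moves(
  commands=[
    [0, 0, 0.003, 0.015, 0, 0, 0],
    [0, 0, 0.003, 0.03, 0, 0, 0],
    [0, 0, 0.003, 0.045, 0, 0, 0],
    [0, 0, 0.003, 0.045, 0, 0, 0],
    [0, 0, 0.003, 0.045, 0, 0, 0],
  ],
)

```text
time_s: 16.83
ee_pos: [0.5296, 0.1757, 0.2058]
tool_rot: [[0.26, 0.966, 0.002], [0.966, -0.26, 0.001], [0.002, 0.001, -1.0]]
wrist_force: [0.3, -0.1, -1.8]
width: 0.0291
finger_force: 59.6
```

apply_moves(
  commands=[
    [0, 0, 0, 0.01, 0, 0, 0],
    [0, 0, 0, 0.015, 0, 0, 0],
    [0, 0, 0, 0.015, 0, 0, 0],
    [0, 0, 0, 0.015, 0, 0, 0],
  ],
)

```text
time_s: 17.17
ee_pos: [0.5296, 0.1758, 0.2045]
tool_rot: [[0.26, 0.966, 0.002], [0.966, -0.26, 0.001], [0.002, 0.001, -1.0]]
wrist_force: [-0.0, -0.4, -0.4]
width: 0.0292
finger_force: 60.1
```

apply_moves(
  commands=[
    [0, 0, 0, 0.005, 0, 0, 0],
    [0, 0, 0, 0.005, 0, 0, 0],
    [0, 0, 0, 0.005, 0, 0, 0],
  ],
)

```text
time_s: 17.42
ee_pos: [0.5296, 0.1757, 0.2045]
tool_rot: [[0.26, 0.966, 0.002], [0.966, -0.26, 0.002], [0.002, 0.001, -1.0]]
wrist_force: [-2.4, -1.0, 4.9]
width: 0.0293
finger_force: 60.9
```

apply_moves(
  commands=[
    [0.2, 0, 0, 0, 0, 0, 0],
    [0.4, 0, 0, 0, 0, 0, 0],
    [0.7, 0, 0, 0, 0, 0, 0],
    [1, 0, 0, 0, 0, 0, 0],
    [1, 0, 0, 0, 0, 0, 0],
  ],
)

```text
time_s: 17.83
ee_pos: [0.5296, 0.1758, 0.2037]
tool_rot: [[0.26, 0.966, 0.002], [0.966, -0.26, 0.001], [0.002, 0.001, -1.0]]
wrist_force: [1.1, -0.6, 0.7]
width: 0.069
finger_force: 0.0
```

apply_moves(
  commands=[
    [1, 0, 0, 0, 0, 0, 0],
    [1, 0, 0, 0, 0, 0, 0],
    [1, 0, 0, 0, 0, 0, 0],
    [1, 0, 0, 0, 0, 0, 0],
    [1, 0, 0, 0, 0, 0, 0],
  ],
)

```text
time_s: 18.25
ee_pos: [0.5295, 0.1757, 0.2037]
tool_rot: [[0.26, 0.966, 0.002], [0.966, -0.26, 0.001], [0.002, 0.001, -1.0]]
wrist_force: [-0.0, 0.3, -0.5]
width: 0.0856
finger_force: 0.0
```

apply_moves(
  commands=[
    [1, 0, 0, -0.2, 0, 0, 0],
    [1, 0, 0, -0.5, 0, 0, 0],
    [1, 0, 0, -0.9, 0, 0, 0],
    [1, 0, 0, -0.9, 0, 0, 0],
    [1, 0, 0, -0.9, 0, 0, 0],
  ],
)

```text
time_s: 18.67
ee_pos: [0.5301, 0.1759, 0.2961]
tool_rot: [[0.26, 0.966, 0.006], [0.966, -0.26, 0.004], [0.005, 0.005, -1.0]]
wrist_force: [-0.9, -0.9, 0.2]
width: 0.0854
finger_force: 0.0
```

apply_moves(
  commands=[
    [1, 0.2, 0, -0.4, 0, 0, 0],
    [1, 0.3, 0, -0.8, 0, 0, 0],
    [1, 0.3, 0, -0.8, 0, 0, 0],
    [1, 0.3, 0, -0.8, 0, 0, 0],
    [1, 0.3, 0, -0.8, 0, 0, 0],
  ],
)

```text
time_s: 19.08
ee_pos: [0.5365, 0.2044, 0.3725]
tool_rot: [[0.26, 0.966, -0.0], [0.966, -0.26, 0.0], [0.0, -0.0, -1.0]]
wrist_force: [0.2, -0.6, 0.4]
width: 0.0853
finger_force: 0.0
```

Run:
```python
from h import *
s,d,T=shot("wrist","w11")
```

```text
(no output)
```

View pics/w11.png

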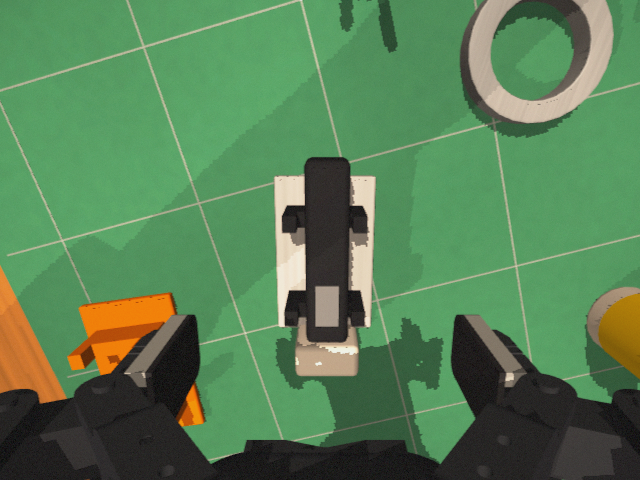

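The scanner lies upright in both saddles as at the start (handle at columns 306–350, rows 157–340), and the gripper is clear of it.

```bash
python3 -c "
from workcell import ticket
print(ticket.finish_job())"
```

```text
the job is handed in; nothing more can be done
None
```

I held the scanner aimed squarely at the eared figure's medallion for about 3.8 s with its window about 5 cm away, laid it back upright in both saddles of its cradle, and handed the job in at about 19 s, with nothing else touched as far as the pictures and force readings show.

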